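# Keep the tea warm at half heat

## Robot

A 6-joint arm with a two-finger parallel gripper is mounted at the origin on a cart in front of the work surface, level with it; the furniture and walls round the work are solid. World frame = base frame: x ahead of the robot, y to its left, z up, the work surface at z = 0. Lengths are in m, angles in rad, forces in N, time in s.
With the tool pointing down it reaches from about 0.275 to 0.725 m from the base axis. Payload 15.9 kg.
Tool frame: the origin (TCP) lies between the finger pads; the fingertips stand 14 mm ahead of it and the grasp point (between the pads) lies 5 mm behind it (robot.tip_reach is the distance from the TCP to the fingertips, in m); z points along the fingers, y is the line along which they close (so a half turn about z gives the same grasp; the last joint's range is limited). The gripper opens to 85 mm and grips with 20 to 120 N. Pads are 22 mm wide; open, the fingers measure 114 mm over their backs; the gripper's body (76 mm by 85 mm) begins 54 mm behind the grasp point. The pads swing forward as they close: fully open they stand 13 mm farther back than shut.
Start: joints at [-1.249, 0.213, -0.034, 1.323, 0, 1.571], TCP at [0.158, -0.474, 0.245] pointing down, gripper open.
Joint ranges: [-2.98, 2.98], [-0.74, 1.72], [-1.14, 1.35], [-2.1, 2.04], [-1.57, 1.44], [-3.14, 3.14]. Speed limits (rad/s): [1.89, 1.89, 2.39, 2.57, 3.14, 3.14].

## Interface

Orientations are given as a unit quaternion [x, y, z, w].
In Python, from plant import robot gives the robot as it stands.
- The arm moves only by the tool send_rows, never from a script. Its argument "steps" is a list that holds one entry, the list of rows, each a list of 5 numbers: the shift along the tool's x, y, z each as a share of 75 mm, from -1 to 1, then the turn about the tool's z as a share of 45 degrees, from -1 to 1, then the opening in per cent of the stroke, from 0 (shut) to 100 (fully open). In form: [[[x, y, z, spin, claw], ...]]. A call has 1 to 10 rows; each row shifts and turns the commanded pose from where the row before left it, along the tool's axes as they then stand; what a row does not reach is not made up. A row lasts 1/8 s, in which the tool goes at most 62.5 mm and 10.7 degrees, less where a joint would pass 70% of its speed; a pose out of reach is approached as far as the arm can. A call with a number of a shift or a turn outside -1 to 1 is refused whole. A call with a gripper value outside its range is refused whole. The fingers move at their own pace and stop on an object; "newtons" is the grip in N (left out, the last holds). Time passes only in rows, so rows that do not move let the fingers close. It gives the time, the measured TCP pose, the force, the opening and the grip force at its end, in the units of the state.
- robot.get_state(): the state, without advancing time (a new reading comes with each control period).
- robot.get_image(name): name is "side" or "top" or "wrist"; returns a dict with "color" (420x560x3 uint8, red, green, blue), "z_map" (420x560 float32, m along the optical axis (not along the pixel's ray), 0 where there is no reading), "fx", "fy", "cx", "cy" (pixels), "position" and "attitude" of the camera in the world; the wrist camera has in their place "mount" (4x4, takes a point from camera to tool coordinates, whose origin is the TCP and whose axes are the flange's). Camera axes: x right, y up, looking along -z (the intrinsics and any distortion apply to the point x, -y, -z); pixel columns grow to the right and rows downward; lengths in m; the calibration is good to about 2 mm. A picture is of the moment at which its call begins: read the wrist's pose just before it.
- robot.sign_off(): hands the job in; it is judged then, once.
The state is a dict: "t": time; "qpos": joint angles; "joint_vel": joint speeds; "effort": joint torques, N m; "tool_pos": TCP position; "eef_rot": TCP orientation; "force": force on the tool from outside, world axes, zero at the start; "ft_torque": the same for the moment, N m; "grip_width": finger opening in m; "finger_force": force on a finger pad.
Only numpy, scipy, OpenCV 4.12 (cv2) and the standard library are available. Lean on these libraries where they do the work, as an engineer would, in place of code of your own. Each camera call takes 0.05 s, during which the arm holds its last target. There are 200 camera calls.

## Task

The teapot stands on one of the two plates of the food warmer. Set the heat lever in front of the teapot's plate to half, pointing straight to the front at the long middle mark, and let go. Leave the other lever as it is and the teapot standing where it is.

Things in the scene. Friction and masses are not known exactly. Their poses are not given: they have to be found in the camera images.
- warmer: fixed flat aluminium food warmer 270 x 360 mm, 50 mm high; two round dark plates at the back (132 mm wide, tops at 60 mm, centres at x 0.062, y +-0.095), a lever on the deck before each. Five black marks on an arc before each lever, the middle one longest. Origin: centre of its underside, on the worktop; x to its back, y to its left as seen from its front, z up. x points away from the robot, turned right.
- teapot: grey teapot with black handle, 122 mm across, 230 mm from spout to handle, 139 mm high, loose, on the middle of either plate within 10 mm (a honey jar stands on the other). Origin: centre of its underside; z up; y along spout and handle, which point roughly to the warmer's left and right.
- left_lever (a joint): left heat lever's angle (rad): 0 = off, stem swung left to its stop; 0.875 = half, lever straight to the warmer's front, at the long mark; 1.75 = full, stem right. Grows counter-clockwise from above. Starts between 0 and 0.5. Upright pivot at x -0.032, y +0.095 in the warmer's frame; lever parallel to the warmer's x axis at half. Stays where left; 1.5 N at the stem moves it.
- right_lever (a joint): right heat lever's angle (rad): 0 = off, stem swung left to its stop; 0.875 = half, lever straight to the warmer's front, at the long mark; 1.75 = full, stem right. Grows counter-clockwise from above. Starts between 1.25 and 1.75. Upright pivot at x -0.032, y -0.095 in the warmer's frame; lever parallel to the warmer's x axis at half. Stays where left; 1.5 N at the stem moves it.
- left_knob (a point): grasp point on the axis of the left lever's upright round black grip stem, 88 mm above the worktop. Stem 18 mm thick, 46 mm high, from 63 to 109 mm above the worktop, standing on the flat steel lever arm, 62 mm from the lever's pivot. It goes round with the lever. Its axes do not matter.
- right_knob (a point): grasp point on the axis of the right lever's upright round black grip stem, 88 mm above the worktop. Stem 18 mm thick, 46 mm high, from 63 to 109 mm above the worktop, standing on the flat steel lever arm, 62 mm from the lever's pivot. It goes round with the lever. Its axes do not matter.

How it is judged:
By the outcome, as a careful person would: the job done as asked, in the order asked, and still so for the second after the job is handed in, with the robot touching nothing.
It also fails if it takes over 29 s, if anything falls off the work surface, if the arm or the gripper's body presses on something with over 40 N, if the wrist force passes 120 N, or if a joint passes its speed limit or range.

## Working session

There is one attempt and no reset: what is moved stays moved. The work goes in short steps, Python scripts to look and compute and a tool call to move; the robot and the scene stay as the last step left them, time stands still between calls to the robot, and variables do not carry over. Pictures are saved under pics/ and viewed, at most 10 in all, crops included, and the job is handed in when it is done.

Besides the shell and the picture viewer there is one more tool, called after "Emit:" as a command line: name --argument value ..., lists and objects as JSON in quotes. send_rows: Moves the arm, as the interface text tells. Shift numbers are shares of 75 mm and turn numbers shares of 45 degrees, none past 1 either way. Its arguments: {"type":"object","properties":{"steps":{"type":"array"},"newtons":{"type":"number"}},"required":["steps"]}

```bash
mkdir -p pics; cat > h.py <<'E'
import numpy as np, cv2
from scipy.spatial.transform import Rotation as R
from plant import robot
def pts(im):
    z=im["z_map"]; v,u=np.mgrid[:z.shape[0],:z.shape[1]]
    c=np.stack([(u-im["cx"])/im["fx"]*z,-(v-im["cy"])/im["fy"]*z,-z],-1)
    a=np.array(im["attitude"]); M=R.from_quat(a).as_matrix() if a.size==4 else a[:3,:3]
    return c@M.T+np.array(im["position"])
E
python3 - <<'E'
from h import *
for n in("top","side"):
    im=robot.get_image(n); cv2.imwrite(f"pics/{n}1.png",im["color"][...,::-1]); np.savez(f"{n}1.npz",**im)
    print(n,im["position"],im["attitude"],im["fx"],[k for k in im])
print(robot.get_state())
E
```

```text
top [ 0.37203197 -0.19970673  0.92136686] [ 0.07998379 -0.07401122 -0.68525046  0.72010884] 426.8039573374402 ['color', 'z_map', 'fx', 'fy', 'cx', 'cy', 'position', 'attitude']
side [ 0.27005079 -0.79998971  0.61368652] [ 0.44111997 -0.09331211 -0.18521433  0.87315616] 492.74293223863555 ['color', 'z_map', 'fx', 'fy', 'cx', 'cy', 'position', 'attitude']
{'t': 0.1, 'qpos': array([-1.24902678e+00,  2.13267632e-01, -3.49506812e-02,  1.32350345e+00,
        1.17599134e-06,  1.57081883e+00]), 'joint_vel': array([ 2.65999518e-04, -3.84477861e-04,  2.90176990e-03, -5.06776094e-05,
       -8.92936724e-04, -7.54233169e-04]), 'effort': array([-1.00155953e-04, -6.87247038e+01,  4.87806273e+01,  1.22428933e-02,
       -1.58015928e-05,  3.93913024e-05]), 'tool_pos': array([ 0.1580359 , -0.47407655,  0.24490341]), 'eef_rot': array([ 9.87087633e-01,  1.60180495e-01, -7.35487443e-05, -4.56838633e-04]), 'force': array([ 0.25063791,  0.02336853, -0.65083311]), 'ft_torque': array([-0.00628276, -0.00550082, -0.03845654]), 'finger_force': 0.0, 'grip_width': 0.08524966621637624}
```

View pics/top1.png

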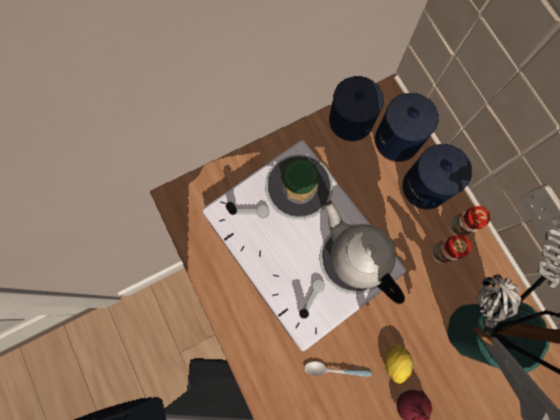

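View pics/side1.png

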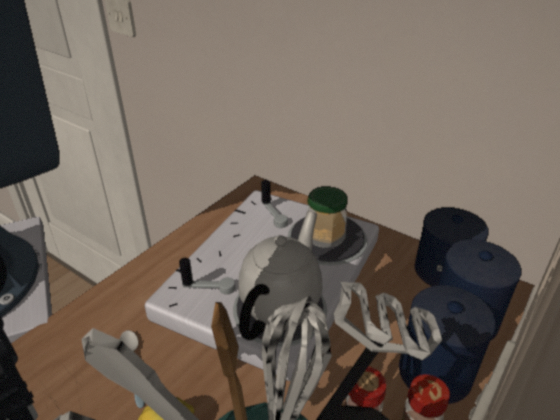

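The top view shows the teapot on the right plate (360,255), the right lever's pivot at (318,287) and stem at (304,313), and the left stem at (232,208). The side view agrees: near stem at (186,272), teapot behind it.

```bash
python3 - <<'E'
from h import *
im=dict(np.load("top1.npz")); P=pts(im); col=im["color"].astype(int)
v,u=np.mgrid[:420,:560]
print("table z",np.median(P[340:350,250:290,2]))
m=((P[...,2]>.043)&(P[...,2]<.057)&(col.min(-1)>60)&(im["z_map"]>0)&(u>190)&(u<420)&(v>130)&(v<360)).astype(np.uint8)
m=cv2.morphologyEx(m,cv2.MORPH_OPEN,np.ones((3,3)))
n,l,s,c=cv2.connectedComponentsWithStats(m); k=1+s[1:,4].argmax(); print(s[k])
r=cv2.minAreaRect((P[l==k][:,:2]*1000).astype(np.float32)); print(r,cv2.boxPoints(r).round())
for nm,(cu,cv_) in dict(R=(304,313),L=(232,208)).items():
    w=(abs(u-cu)<14)&(abs(v-cv_)<14)&(P[...,2]>.098)&(P[...,2]<.12)
    q=P[w]; print(nm,len(q),q.mean(0),q.min(0),q.max(0))
# hubs: ray to z~.06
for cu,cv_ in((318,287),(262,210)): print("hub",P[cv_,cu])
w=(P[...,2]>.07)&(P[...,2]<.15)&(abs(u-365)<50)&(abs(v-260)<50)
print("teapot",P[w].min(0),P[w].max(0))
E
```

```text
table z -0.0008523709345301111
[  203   141   177   210 13100]
((516.0956420898438, -218.04669189453125), (359.1925354003906, 268.5284729003906), 39.207069396972656) [[ 292. -228.]
 [ 462. -436.]
 [ 740. -209.]
 [ 570.   -0.]]
R 75 [ 0.36682161 -0.2265524   0.10799165] [ 0.35877378 -0.23420318  0.10467305] [ 0.37537509 -0.21890133  0.11057717]
L 71 [ 0.56513275 -0.07258911  0.1075448 ] [ 0.55731345 -0.0807577   0.09807719] [ 0.57407146 -0.06419664  0.11205202]
hub [ 0.41933931 -0.25343125  0.06536552]
hub [ 0.57043825 -0.13265959  0.06435444]
teapot [ 0.39434243 -0.40328815  0.08392492] [ 0.55571655 -0.26001863  0.14998493]
```

Emit:
send_rows --steps '[[[0.41, -0.25, 0, 0, 100], [0.41, -0.25, 0, 0, 100], [0.41, -0.25, 0, 0, 100], [0.41, -0.25, 0, 0, 100], [0.41, -0.25, 0, 0, 100], [0.41, -0.25, 0, 0, 100], [0.41, -0.25, 0, 0, 100], [0.41, -0.25, 0, 0, 100], [0.41, -0.25, 0, 0, 100], [0, 0, 0, -0.2, 100]]]'

```text
t: 1.35
tool_pos: [0.3683, -0.2251, 0.245]
eef_rot: [0.971, 0.239, -0.0, -0.0]
force: [-0.1, 0.3, 0.5]
grip_width: 0.0855
finger_force: 0.0
```

Emit:
send_rows --steps '[[[0, 0, 0, -0.226, 100], [0, 0, 0, -0.226, 100], [0, 0, 0, -0.226, 100], [0, 0, 0, -0.226, 100], [0, 0, 0, -0.226, 100], [0, 0, 0, -0.226, 100], [0, 0, 0, -0.226, 100], [0, 0, 0, -0.226, 100], [0, 0, 0, -0.226, 100], [0, 0, 0, -0.226, 100]]]'

```text
t: 2.6
tool_pos: [0.3671, -0.2266, 0.2451]
eef_rot: [0.427, 0.904, 0.0, -0.0]
force: [1.0, -0.2, -0.3]
grip_width: 0.0854
finger_force: 0.0
```

```bash
python3 - <<'E'
from h import *
s=robot.get_state(); Rm=R.from_quat(s["eef_rot"]).as_matrix()
print(s["tool_pos"],Rm.round(3).tolist(),s["qpos"])
im=robot.get_image("wrist"); cv2.imwrite("pics/w1.png",im["color"][...,::-1])
z=im["z_map"]; v,u=np.mgrid[:420,:560]
c=np.stack([(u-im["cx"])/im["fx"]*z,-(v-im["cy"])/im["fy"]*z,-z],-1); M=np.array(im["mount"])
P=(c@M[:3,:3].T+M[:3,3])@Rm.T+s["tool_pos"]
w=(z>0)&(np.hypot(P[...,0]-.367,P[...,1]+.2266)<.03)&(P[...,2]>.1)&(P[...,2]<.125)
print(w.sum(),P[w].mean(0),P[w].min(0),P[w].max(0))
E
```

```text
[ 0.36712627 -0.22660455  0.24506299] [[-0.636, 0.772, -0.0], [0.772, 0.636, 0.0], [0.001, -0.0, -1.0]] [-5.53018502e-01  7.27376401e-02 -1.99585454e-01  1.29907799e+00
  2.83216915e-05  3.28892444e-01]
328 [ 0.36554914 -0.22454331  0.10850905] [ 0.35733704 -0.23385674  0.10030801] [ 0.3743586  -0.21648235  0.11113171]
```

View pics/w1.png

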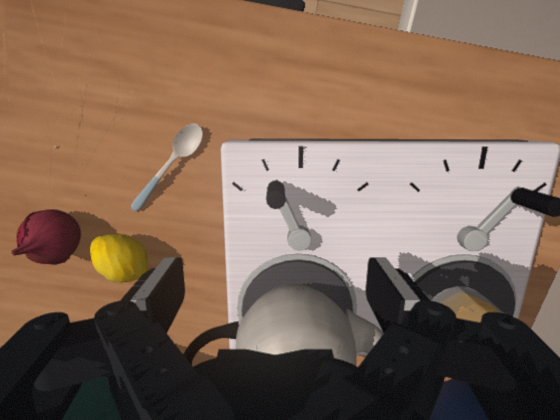

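The wrist view shows the right stem at (277,193), its hub at (300,238), and the long mark at (301,157); the fingers straddle cleanly. Now I'll descend and grip gently.

Emit:
send_rows --steps '[[[0, 0, 0.34, 0, 100], [0, 0, 0.34, 0, 100], [0, 0, 0.34, 0, 100], [0, 0, 0.34, 0, 100], [0, 0, 0.34, 0, 100], [0, 0, 0.34, 0, 100], [0, 0, 0, 0, 60], [0, 0, 0, 0, 40], [0, 0, 0, 0, 25], [0, 0, 0, 0, 15]]]' --newtons 20

```text
t: 3.9
tool_pos: [0.3678, -0.227, 0.093]
eef_rot: [0.43, 0.903, -0.0, 0.001]
force: [-0.8, 1.0, 6.7]
grip_width: 0.0176
finger_force: 21.6
```

Emit:
send_rows --steps '[[[0, 0, 0, 0, 10], [0, 0, 0, 0, 10], [0, 0, 0, 0, 10], [0, 0, 0, 0, 10]]]'

```text
t: 4.4
tool_pos: [0.3678, -0.227, 0.093]
eef_rot: [0.429, 0.903, -0.0, 0.001]
force: [-0.9, 0.6, 6.9]
grip_width: 0.0173
finger_force: 21.7
```

```bash
python3 - <<'E'
from h import *
s=robot.get_state(); Rm=R.from_quat(s["eef_rot"]).as_matrix()
print(s["tool_pos"],s["force"],s["grip_width"],s["finger_force"])
# fresh fix of warmer frame: centre/yaw from deck rectangle
a=np.deg2rad(39.2); y=np.array([np.cos(a),np.sin(a)]); x=np.array([y[1],-y[0]])
c=np.array([.5161,-.2180]); piv=c-.032*x-.095*y
print("pivot",piv,"target",piv-.062*x, "delta tool/75mm",(Rm.T@np.r_[piv-.062*x-s["tool_pos"][:2],0]/.075).round(3))
d=s["tool_pos"][:2]-piv; print("lever wf",d@x,d@y,np.hypot(*d))
E
```

```text
[ 0.36778971 -0.22696984  0.0930174 ] [-0.94556418  0.63798165  6.91651221] 0.017308747376409184 21.668052581953816
pivot [ 0.42225534 -0.25324456] target [ 0.38306952 -0.205198  ] delta tool/75mm [0.097 0.341 0.   ]
lever wf -0.05478532004257018 -0.025601440320078016 0.06047201864192527
```

Emit:
send_rows --steps '[[[0.022, 0.055, 0, 0, 10], [0.02, 0.056, 0, 0, 10], [0.016, 0.057, 0, 0, 10], [0.012, 0.058, 0, 0, 10], [0.007, 0.058, 0, 0, 10], [0.003, 0.057, 0, 0, 10], [0, 0, 0, 0, 10], [0, 0, 0, 0, 10]]]'

```text
t: 5.4
tool_pos: [0.3829, -0.2057, 0.0926]
eef_rot: [0.43, 0.903, -0.0, -0.0]
force: [-4.2, 1.3, 5.3]
grip_width: 0.0174
finger_force: 21.9
```

```bash
cat > chk.py <<'E'
from h import *
import sys
s=robot.get_state(); Rm=R.from_quat(s["eef_rot"]).as_matrix()
print(s["tool_pos"],s["force"],s["grip_width"])
a=np.deg2rad(39.2); y=np.array([np.cos(a),np.sin(a)]); x=np.array([y[1],-y[0]])
piv=np.array([.42226,-.25324])
d=s["tool_pos"][:2]-piv; print("tcp lever wf",d@x,d@y,"off deg",np.degrees(np.arctan2(d@y,-d@x)))
im=robot.get_image("wrist"); cv2.imwrite(f"pics/{sys.argv[1]}.png",im["color"][...,::-1])
E
python3 chk.py w2
```

```text
[ 0.38293328 -0.20573932  0.09256344] [-4.24718674  1.34434279  5.32500082] 0.01743506480138168
tcp lever wf -0.06166603116903432 -0.00045420396310860304 off deg -0.42200704399400135
```

View pics/w2.png

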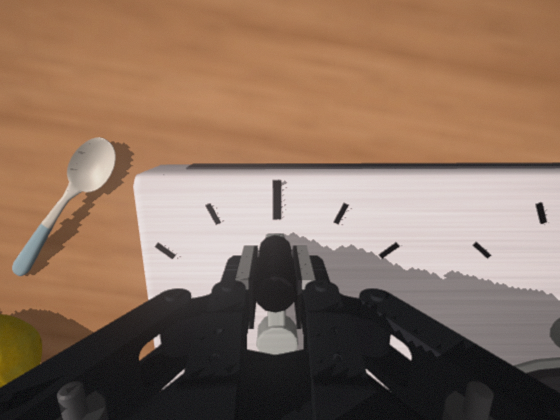

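The stem (275,270) lines up with the long mark (277,200) and the hub (278,335). I'll open, lift straight up and check.

Emit:
send_rows --steps '[[[0, 0, 0, 0, 30], [0, 0, 0, 0, 60], [0, 0, 0, 0, 90], [0, 0, 0, 0, 90], [0, 0, -0.34, 0, 90], [0, 0, -0.34, 0, 90], [0, 0, -0.34, 0, 90], [0, 0, -0.34, 0, 90], [0, 0, -0.34, 0, 90], [0, 0, -0.34, 0, 90]]]'

```text
t: 6.7
tool_pos: [0.3833, -0.2059, 0.2462]
eef_rot: [0.429, 0.903, 0.0, 0.0]
force: [0.6, -0.6, 0.1]
grip_width: 0.0767
finger_force: 0.0
```

```bash
python3 chk.py w3; python3 - <<'E'
from h import *
s=robot.get_state(); Rm=R.from_quat(s["eef_rot"]).as_matrix()
im=robot.get_image("wrist"); z=im["z_map"]; v,u=np.mgrid[:420,:560]
c=np.stack([(u-im["cx"])/im["fx"]*z,-(v-im["cy"])/im["fy"]*z,-z],-1); M=np.array(im["mount"])
P=(c@M[:3,:3].T+M[:3,3])@Rm.T+s["tool_pos"]
a=np.deg2rad(39.2); y=np.array([np.cos(a),np.sin(a)]); x=np.array([y[1],-y[0]])
Q=P[...,:2]-[.42226,-.25324]; q=np.stack([Q@x,Q@y],-1); k=im["color"].max(-1)
def show(n,w): e=q[w]; print(n,w.sum(),e.mean(0),(e.min(0)+e.max(0))/2)
show("stem top",(np.hypot(q[...,0]+.062,q[...,1])<.02)&(P[...,2]>.105)&(P[...,2]<.12)&(z>0))
show("hub",(np.hypot(q[...,0],q[...,1])<.02)&(P[...,2]>.062)&(P[...,2]<.075)&(z>0)&(k>60))
show("long mark",(q[...,0]<-.08)&(q[...,0]>-.115)&(abs(q[...,1])<.008)&(k<60)&(abs(P[...,2]-.05)<.01))
E
```

```text
[ 0.3832989  -0.20585284  0.24616103] [ 0.62588015 -0.59908525  0.12936025] 0.07671245613783484
tcp lever wf -0.06134697781575616 -0.0002426139636361419 off deg -0.2265911735542523
stem top 299 [-0.06331357 -0.00091665] [-0.06319275 -0.00099809]
hub 452 [-3.37026603e-03  5.38357289e-05] [-0.00377427  0.00024895]
long mark 20 [-0.08969775  0.00073633] [-0.08925993  0.00104623]
```

View pics/w3.png

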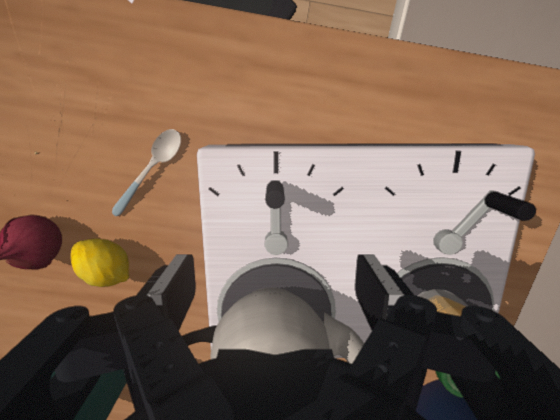

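The lever now runs from its hub (276,242) through the stem (275,193) to the long mark (276,162), within about 1°. The other lever and the teapot are unmoved.

```bash
python3 -c "
from plant import robot
print(robot.sign_off())"
```

```text
the job is handed in; nothing more can be done
None
```

The teapot stands on the right plate, so I set the right lever to half, within about 1° of the long mark, let go and handed the job in; the left lever and the teapot were not touched.

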